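Pin back the belt tensioner of an antenna rotator drive

ROBOT

A 6-joint arm with a two-finger parallel gripper is mounted at the origin on the work surface. World frame = base frame: x ahead of the robot, y to its left, z up, the work surface at z = 0. Lengths are in m, angles in degrees, forces in N, time in s.
With the tool pointing down it reaches from about 0.3 to 0.75 m from the base axis. Payload 8.5 kg.
Tool frame: the origin (TCP) lies on the centre line of the jaws, within the pads' length; the fingertips stand 17 mm ahead of it and the grasp point (between the pads) lies 2 mm behind it; z points along the fingers, y is the line along which they close (so a half turn about z gives the same grasp; the last joint's range is limited). The gripper opens to 85 mm and grips with 20 to 120 N. Pads are 22 mm wide; open, the fingers measure 114 mm over their backs; the gripper's body (76 mm by 85 mm) begins 54 mm behind the grasp point. The pads swing forward as they close: fully open they stand 13 mm farther back than shut.
Start: joints at [-81.377, 21.807, 74.336, -0, 83.858, -12.336], TCP at [0.197, -0.514, 0.248] pointing down, gripper open.
Joint ranges: [-178.18, 178.18], [-50.72, 133.34], [12.68, 142.11], [-81.47, 261.47], [9.98, 163.14], [-165.26, 165.26]. Speed limits (degrees/s): [136.94, 136.94, 180, 180, 180, 180].

INTERFACE

Orientations are given as a 3x3 rotation matrix whose columns are the frame's x, y, z axes.
In Python, from rig import env gives the robot as it stands.
- The arm moves only by the shell command python3 -m handwheel 'ROWS' [OPENING] [FORCE]. ROWS is JSON, a list that holds one entry, the list of rows, each a list of 4 numbers: the shift along the tool's x, y, z in m, then the turn about the tool's z in rad. In form: [[[x, y, z, roll], ...]]. A call has 1 to 5 rows; each row shifts and turns the commanded pose from where the row before left it, along the tool's axes as they then stand; what a row does not reach is not made up. A row lasts 1/12 s, in which the tool goes at most 41.7 mm and 7.16 degrees, less where a joint would pass 70% of its speed; a pose out of reach is approached as far as the arm can. A call is refused whole if a number of a shift passes 0.0417 or a number of a turn 0.125, either way. A call with a gripper value outside its range is refused whole. OPENING is the opening in per cent of the stroke, from 0 (shut) to 100 (fully open), set as the call begins (- or left out, the last holds). The fingers move at their own pace and stop on an object; FORCE is the grip in N (left out, the last holds). Time passes only in rows, so rows that do not move let the fingers close. It gives the time, the measured TCP pose, the force and the opening at its end, in the units of the state.
- env.observe(): the state, without advancing time (a new reading comes with each control period).
- env.get_image(name): name is "scene" or "top" or "wrist"; returns (picture, depth): 480x640x3 uint8, red, green, blue; 480x640 float32, m along the optical axis (not along the pixel's ray), 0 where there is no reading.
- env.camera_params(name): a dict with "K" (3x3 intrinsics, pixels), "rvec" (rotation vector, rad) and "tvec" (3), from world to camera coordinates, as OpenCV has them. Camera axes: x right, y down, z forward; pixel columns grow to the right and rows downward; lengths in m; the calibration is good to about 2 mm. A picture is of the moment at which its call begins: read the wrist's pose just before it. camera_params takes no time and is no camera call; for the wrist camera it gives the pose at the moment of the call.
- env.close_job(): hands the job in, once; it reports no verdict.
The state is a dict: "time_s": time; "q": joint angles; "qvel": joint speeds; "joint_efforts": joint torques, N m; "position": TCP position; "tool_rot": TCP orientation; "ft_force": force on the tool from outside, world axes, zero at the start; "wrist_torque": the same for the moment, N m; "grip_width": finger opening in m.
Only numpy, scipy, OpenCV 4.12 (cv2) and the standard library are available. Lean on these libraries where they do the work, as an engineer would, in place of code of your own. Each camera call takes 0.05 s, during which the arm holds its last target. There are 200 camera calls.

TASK

The rotator's belt drive needs its sprung tension wheel locked back so that a new belt can be fitted. Take the locking pin from its stand, put it through the eye of the wheel, use it to turn the wheel counter-clockwise against its spring while feeling gently with the pin's tip for the slot underneath, and push the pin fully home so that the wheel stays locked when you let go. Push gently: about 10 N is plenty, and 60 N on the drive would bend it. Leave the microphone, the tumbler and the carton where they are.

Things in the scene. Friction and masses are not known exactly. Their poses are not given: they have to be found in the camera images.
- tensioner: Grey base plate of the belt drive, 12 mm thick, fixed to the table, x -85 to +150 mm and y -85 to +85 mm in its own frame. Origin: on the table straight below the wheel's axle; z up. The aluminium tension wheel (140 mm across, top face 58 mm over the table, axle nut 5 mm more) is centred on it; two small pulleys, top 43 mm over the table, stand at the +x end.
- axle (a point): On the wheel's axle at the height of its top face (58 mm over the table). Under the wheel lies a fixed steel sector plate, flat top 45 mm over the table, 3 mm below the wheel. It has one lock slot, 24 mm deep, 15.5 mm radially x 11.5 mm along the turn, centred 44 mm from the axle. Its angle differs each time, unmeasured: it is under the eye at some wheel turn from 0.45 to 0.90 rad.
- eye (a point): Centre of the eye at the wheel's top face: a round through-hole of 13 mm diameter in a square boss (30 x 30 x 10 mm) on one spoke of the wheel, 44 mm from the axle, 58 mm over the table. Moves with the wheel; its x axis points radially outwards from the axle.
- wheel (a joint): Turn of the tension wheel in rad: 0 at rest on its stop, growing counter-clockwise seen from above, at most 1.25. A spring drives it back to 0: about 0.15 N m at 0 and 0.27 N m at 0.9 rad, that is 3.5 to 6.5 N at the eye, so a pin slid down in the loaded eye also rubs there with up to about 4 N.
- pin_grip (a point): Centre of the grip blade of the loose steel locking pin (about 90 g), upright in its stand at the start, there 70 mm over the table. Blade: 30 mm along its x, 14 mm thick along its y, 38 mm high (19 mm above and below this point). z points up the pin. The shank below is round, 10 mm diameter, with a chamfered tip.
- pin_shoulder (a point): On the pin's axis, underside of its collar (20 mm across, 6 mm high), 25 mm below the blade's centre, 35 mm above the tip. Fully home, the collar sits on the wheel's top face, 58 mm over the table, the tip 22 mm deep in the slot; while the tip rides on the sector plate it is 80 mm over the table.
- pin_tip (a point): The lower end of the pin's shank, 35 mm below the collar's underside.
- stand: Plywood stand, 60 x 60 x 45 mm, fixed to the table, to one side of the drive; the pin stands in its round hole (13 mm diameter) with its collar on the top face. Origin at the centre of its underside.
- microphone: Bystander: black hand microphone, 100 x 56 x 28 mm, lying loose on the other side of the drive. Origin at the centre of its underside.
- tumbler: Bystander: glass tumbler, 68 mm across, 85 mm high, loose. Origin at the centre of its underside.
- carton: Bystander: small white carton, 80 x 60 x 45 mm, loose. Origin at the centre of its underside.

How it is judged (in metres and radians):
On the way, in this order (a step that is already met when the one before it is completed fails the run):
1. the pin has been lifted clear of its stand (height (world z) of pin_tip above 0.055 m), for 0.1 s.
2. the pin's tip is inside the eye of the wheel, or through it (horizontal distance between pin_tip and eye below 0.005 m and height (world z) of pin_tip below 0.054 m), for 0.1 s.
3. the pin, through the eye, has turned the wheel by 0.3 rad or more (horizontal distance between pin_tip and eye below 0.008 m and height (world z) of pin_tip below 0.056 m and value of joint wheel above 0.3 rad), for 0.1 s.
At the end, for the whole second after the job is handed in: The pin stands through the eye with its collar within 4 mm of the wheel's top face and its tip at least 15 mm deep in the lock slot, on the eye's axis within 6 mm and upright within 0.2 rad; the wheel is held back at more than 0.35 rad and at rest, with nobody holding it (z of pin_shoulder in the frame of tensioner below 0.062 m and z of pin_tip in the frame of tensioner below 0.03 m and horizontal distance between pin_shoulder and eye below 0.006 m and angle between pin_grip's own z axis and vertical below 0.2 rad and value of joint wheel above 0.35 rad and velocity of joint wheel between -0.1 and 0.1 rad/s); the robot touches nothing.
It fails at once if more than 60 N between the pin and the drive (wheel, sector, base) (contact force between pin and tensioner above 60 N).
It fails at once if more than 60 N between the fingers and the drive (contact force between the fingers and tensioner above 60 N).
It fails at once if the microphone, the tumbler or the carton is moved by more than 20 mm (distance of any of microphone, tumbler, carton from where it was at the start of the episode above 0.02 m).
It also fails if it takes over 64 s, if anything falls off the work surface, if the arm or the gripper's body presses on something with over 40 N, if the wrist force passes 120 N, or if a joint passes its speed limit or range.

## Working session

There is one attempt and no reset: what is moved stays moved. The work goes in short steps, Python scripts to look and compute and a shell command to move; the robot and the scene stay as the last step left them, time stands still between calls to the robot, and variables do not carry over. Pictures are saved under pics/ and viewed, on a budget of 10 in all, crops included, one or two more only if the job needs it, and the job is handed in when it is done.

```bash
ls; mkdir -p pics
python3 - <<'E'
from rig import env
import cv2,numpy as np
s=env.observe();print(s['time_s'],s['position'],s['tool_rot'],s['ft_force'],s['grip_width'])
for n in ['top','scene']:
    im,d=env.get_image(n);cv2.imwrite(f'pics/{n}0.png',im[:,:,::-1]);np.savez(f'pics/{n}0.npz',im=im,d=d)
    p=env.camera_params(n);np.savez(f'pics/{n}cam.npz',**p);print(n,p)
E
```

```text
pics
0.0 [ 0.1967058  -0.5133421   0.24770037] [[ 9.33831074e-01  3.57714227e-01 -2.38471607e-04]
 [ 3.57714186e-01 -9.33830007e-01  1.44214260e-03]
 [ 2.93182984e-04 -1.43202225e-03 -9.99998932e-01]] [-0.256186   -0.06662293  0.05017138] 0.08535924921267571
top {'K': array([[584.80306506,   0.        , 304.96156154],
       [  0.        , 584.80306506, 253.09990963],
       [  0.        ,   0.        ,   1.        ]]), 'rvec': array([ 2.15789813, -2.10312048,  0.18593808]), 'tvec': array([-0.00403967,  0.55061241,  1.04914554])}
scene {'K': array([[520.08653102,   0.        , 322.97684541],
       [  0.        , 520.08653102, 234.95064323],
       [  0.        ,   0.        ,   1.        ]]), 'rvec': array([ 1.02217565,  2.25517776, -1.16953757]), 'tvec': array([ 0.34822298, -0.16760561,  1.30464206])}
```

View pics/top0.png

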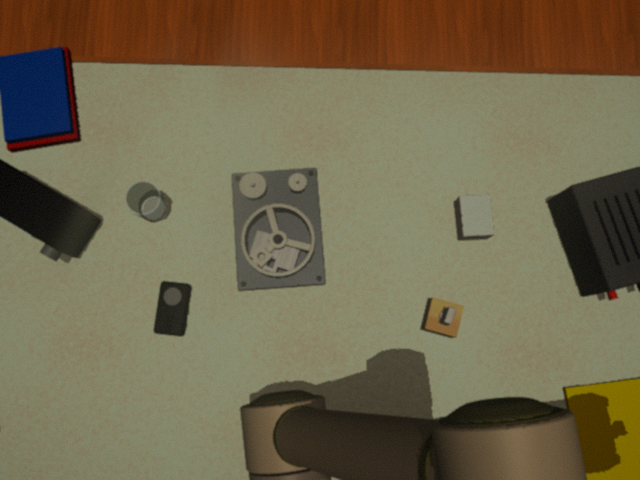

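View pics/scene0.png

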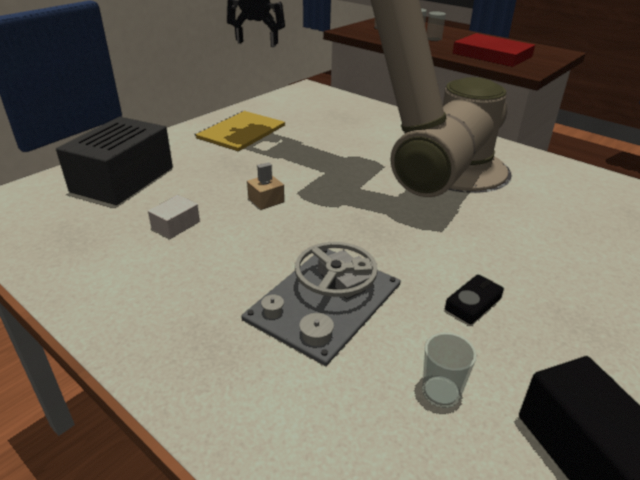

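The top view shows the wheel hub near (279,239), the eye boss near (263,256), and the stand near (443,317) with the blade near (448,315). The tumbler is at (150,205), the microphone at (172,308) and the carton at (475,216). Next I'll enlarge the wheel and stand and compute their positions.

```bash
cat > h.py <<'E'
import numpy as np,cv2
def ray(cam,uv,z):
    """world points on plane z for pixels uv"""
    R=cv2.Rodrigues(np.array(cam['rvec']))[0];t=np.array(cam['tvec']).ravel();K=np.array(cam['K'])
    uv=np.atleast_2d(np.array(uv,float));r=np.c_[uv,np.ones(len(uv))]@np.linalg.inv(K).T@R
    c=-R.T@t
    return c+r*((z-c[2])/r[:,2])[:,None]
def proj(cam,P):
    return cv2.projectPoints(np.atleast_2d(np.array(P,float)),np.array(cam['rvec']),np.array(cam['tvec']),np.array(cam['K']),None)[0][:,0]
E
python3 - <<'E'
import numpy as np,cv2
from h import *
cam=np.load('pics/topcam.npz');f=np.load('pics/top0.npz');im=f['im'];d=f['d']
a=cv2.resize(im[195:285,230:330],(400*2//2,360),interpolation=cv2.INTER_CUBIC)
b=cv2.resize(im[285:345,410:476],(396,360),interpolation=cv2.INTER_CUBIC)
cv2.imwrite('pics/crop1.png',np.hstack([a,b])[:,:,::-1])
for n,uv,z in [('axle',(279,239),.063),('eye',(263,256),.058),('blade',(448,315),.089),('stand',(443,317),.045)]:
    print(n,ray(cam,uv,z),d[uv[1],uv[0]])
R=cv2.Rodrigues(cam['rvec'])[0];print(-R.T@cam['tvec'])
# stand: orange mask
hsv=cv2.cvtColor(im,cv2.COLOR_RGB2HSV);m=cv2.inRange(hsv,(8,80,60),(25,255,255));m[:280]=0;m[350:]=0;m[:,:400]=0;m[:,480:]=0
c=max(cv2.findContours(m,0,2)[0],key=cv2.contourArea);r=cv2.minAreaRect(c);print(r);print(ray(cam,cv2.boxPoints(r),.045))
for z in [.045,.0]: print(ray(cam,[r[0]],z))
# depth-based heights around blade
v,u=np.mgrid[300:335,425:470];dd=d[300:335,425:470]
rr=np.stack([u,v,np.ones_like(u)],-1)@np.linalg.inv(cam['K']).T*dd[...,None]
W=(rr-cam['tvec'])@R
k=W[...,2]>.075;print(k.sum(),W[k].mean(0),W[k].min(0),W[k].max(0))
print('blade rect',cv2.minAreaRect(W[k][:,:2].astype(np.float32)))
v,u=np.mgrid[190:290,230:330];dd=d[190:290,230:330]
W=((np.stack([u,v,np.ones_like(u)],-1)@np.linalg.inv(cam['K']).T*dd[...,None])-cam['tvec'])@R
k=(W[...,2]>.0535)&(W[...,2]<.07)&(v>200);P=W[k];print(k.sum(),cv2.minEnclosingCircle(P[:,:2].astype(np.float32)))
E
```

```text
axle [[0.57322916 0.05897464 0.063     ]] 1.0823846
eye [[0.54128828 0.08784016 0.058     ]] 1.100611
blade [[ 0.43851732 -0.24632298  0.089     ]] 1.0380641
stand [[ 0.43788417 -0.24778808  0.045     ]] 1.047374
[0.36081993 0.00799248 1.12855739]
((443.7353515625, 317.058837890625), (34.440059661865234, 34.68259048461914), 14.03624439239502)
[[ 0.41362707 -0.21029985  0.045     ]
 [ 0.47611667 -0.22651511  0.045     ]
 [ 0.46217965 -0.28828755  0.045     ]
 [ 0.39997193 -0.27149863  0.045     ]]
[[ 0.4378107  -0.24914487  0.045     ]]
[[ 0.44100812 -0.25982375  0.        ]]
166 [ 0.43281667 -0.23199525  0.14973907] [ 0.36081993 -0.25884518  0.07512768] [0.452855   0.00799248 1.12855739]
blade rect ((0.3946480453014374, -0.12889088690280914), (0.029307417571544647, 0.28047579526901245), 19.846725463867188)
1779 ((0.5732069611549377, 0.06286341696977615), 0.06993083655834198)
```

View pics/crop1.png

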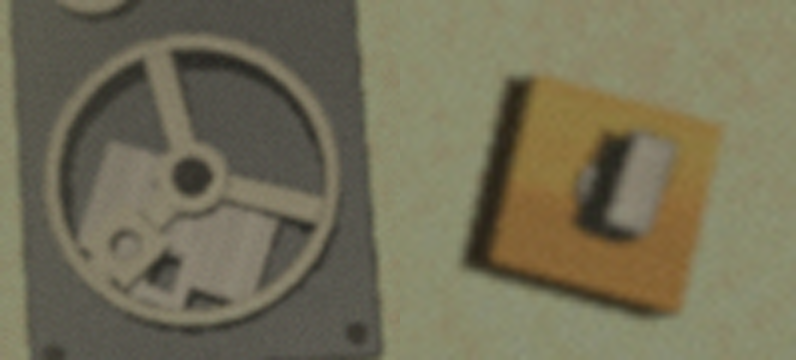

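The stand is at about (0.438,-0.249), with a blade yaw of about -14.5° and a side of 0.063 m (0.060 nominal), which fits. I'll move above it and look with the wrist camera.

```bash
python3 -m handwheel '[[[0.032,-0.016,0,0],[0.032,-0.016,0,0],[0.032,-0.016,0,0],[0.032,-0.016,0,0],[0.032,-0.016,0,0]]]' 100 30
python3 -m handwheel '[[[0.032,-0.016,0,0],[0.032,-0.016,0,0],[0.032,-0.016,0,0],[0.032,-0.016,0,0],[0.032,-0.016,0,0]]]'
python3 -m handwheel '[[[0,0,0,0.124],[0,0,0,0.124],[0,0,0,0.124],[0,0,0,0.124],[0,0,0,0.124]]]'
python3 -m handwheel '[[[0,0,0,0],[0,0,0,0]]]'
python3 - <<'E'
from rig import env
import cv2,numpy as np
from h import *
s=env.observe();print(s['time_s'],s['position'],s['tool_rot'],s['ft_force'])
p=env.camera_params('wrist');im,d=env.get_image('wrist');np.savez('pics/wrist1.npz',im=im,d=d,**p)
R=cv2.Rodrigues(p['rvec'])[0];print('cam',-R.T@np.array(p['tvec']).ravel(),R[2])
print('pred blade',proj(p,[[.438,-.249,.089],[.438,-.249,.045]]))
cv2.imwrite('pics/wrist1.png',im[:,:,::-1])
im,d=env.get_image('top');np.savez('pics/top1.npz',im=im,d=d)
E
```

```text
time_s: 0.52
position: [0.3183, -0.3802, 0.2481]
tool_rot: [[0.934, 0.357, -0.0], [0.357, -0.934, 0.001], [0.0, -0.001, -1.0]]
ft_force: [1.6, -0.9, 1.1]
grip_width: 0.0853
time_s: 0.93
position: [0.4392, -0.2481, 0.2482]
tool_rot: [[0.934, 0.358, -0.0], [0.358, -0.934, 0.0], [-0.0, -0.0, -1.0]]
ft_force: [1.3, -0.3, 0.4]
grip_width: 0.0855
time_s: 1.35
position: [0.4383, -0.2495, 0.248]
tool_rot: [[0.966, -0.257, -0.001], [-0.257, -0.966, 0.001], [-0.001, -0.0, -1.0]]
ft_force: [-0.3, -0.5, 0.5]
grip_width: 0.0854
time_s: 1.52
position: [0.4382, -0.2496, 0.2481]
tool_rot: [[0.969, -0.248, -0.0], [-0.248, -0.969, 0.0], [-0.001, -0.0, -1.0]]
ft_force: [-0.1, -0.1, 0.3]
grip_width: 0.0857
1.5167 [ 0.43824145 -0.24963651  0.24810683] [[ 9.68801376e-01 -2.47838093e-01 -4.16014654e-04]
 [-2.47837933e-01 -9.68801424e-01  4.00425678e-04]
 [-5.02276325e-04 -2.84828736e-04 -9.99999833e-01]] [-0.14286832 -0.12359551  0.29670162]
cam [ 0.51371233 -0.2691874   0.37379046] [-0.29200727  0.07472363 -0.9534926 ]
pred blade [[319.66393708 231.10500282]
 [319.78676957 217.64473838]]
```

View pics/wrist1.png

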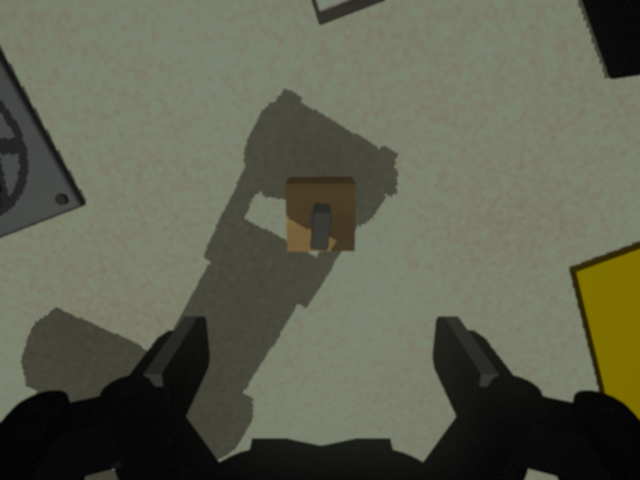

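The blade sits at (320,228), right where predicted and aligned with the tool. I'll descend 174 mm and grasp it 6 mm above the blade centre.

```bash
python3 -m handwheel '[[[0,0,0.036,0],[0,0,0.036,0],[0,0,0.036,0],[0,0,0.036,0],[0,0,0.03,0]]]' 
python3 -m handwheel '[[[0,0,0,0],[0,0,0,0],[0,0,0,0],[0,0,0,0],[0,0,0,0]]]' 0 40
python3 -m handwheel '[[[0,0,0,0],[0,0,0,0],[0,0,0,0]]]'
python3 -m handwheel '[[[0,0,-0.036,0],[0,0,-0.036,0],[0,0,-0.036,0],[0,0,0,0],[0,0,0,0]]]'
python3 - <<'E'
from rig import env
import cv2,numpy as np
s=env.observe();print(s['time_s'],s['position'],s['ft_force'],s['grip_width'])
p=env.camera_params('wrist');im,d=env.get_image('wrist');np.savez('pics/wrist2.npz',im=im,d=d,**p)
im2,d2=env.get_image('scene');np.savez('pics/scene2.npz',im=im2,d=d2)
cv2.imwrite('pics/w2.png',np.hstack([im[100:480,120:520],im2[60:250,150:350].repeat(2,0).repeat(2,1)])[:,:,::-1])
E
```

```text
time_s: 2.03
position: [0.4378, -0.2493, 0.0723]
tool_rot: [[0.969, -0.249, -0.001], [-0.249, -0.969, 0.001], [-0.001, -0.001, -1.0]]
ft_force: [0.3, 0.1, 0.6]
grip_width: 0.0854
time_s: 2.45
position: [0.4389, -0.2503, 0.0761]
tool_rot: [[0.968, -0.251, 0.002], [-0.251, -0.968, -0.002], [0.003, 0.002, -1.0]]
ft_force: [-0.6, -0.6, -0.2]
grip_width: 0.0256
time_s: 2.7
position: [0.4388, -0.2501, 0.0757]
tool_rot: [[0.968, -0.251, 0.002], [-0.251, -0.968, -0.002], [0.002, 0.001, -1.0]]
ft_force: [-0.1, 0.6, 8.0]
grip_width: 0.0138
time_s: 3.12
position: [0.4387, -0.25, 0.1842]
tool_rot: [[0.968, -0.251, 0.003], [-0.251, -0.968, -0.003], [0.004, 0.002, -1.0]]
ft_force: [-0.1, -0.0, -0.9]
grip_width: 0.0136
3.1167 [ 0.4387414  -0.25003932  0.18421598] [-0.14401627 -0.04641104 -0.87767841] 0.013630488599618646
```

View pics/w2.png

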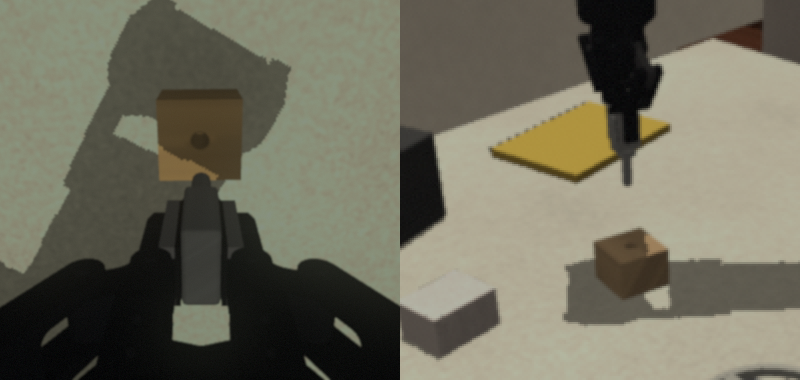

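The pin is held, with a 13.6 mm grip and -0.88 N of weight. Its tip shows at about full-frame (322,278) in the wrist view. Now the eye, axle and tip positions.

Run:
```python
import numpy as np,cv2
from h import *
cam=np.load('pics/topcam.npz')
for f in ['top0','top1']:
    im=np.load(f'pics/{f}.npz')['im'];g=cv2.GaussianBlur(cv2.cvtColor(im,cv2.COLOR_RGB2GRAY),(0,0),.6).astype(float)
    # nut: darkest blob centroid near (277,239)
    for n,(u,v),r,z in [('nut',(277.3,239.1),6,.063),('eye',(261.4,255.1),4,.058)]:
        for _ in range(4):
            yy,xx=np.mgrid[int(v)-r:int(v)+r+2,int(u)-r:int(u)+r+2];k=(xx-u)**2+(yy-v)**2<r*r
            w=np.clip(np.percentile(g[yy,xx][k],70)-g[yy,xx],0,None)*k;u,v=(w*xx).sum()/w.sum(),(w*yy).sum()/w.sum()
        print(f,n,u,v,ray(cam,(u,v),z))
    # rim by hough
    G=cv2.resize(im[195:285,230:330],None,fx=6,fy=6,interpolation=2);c=cv2.HoughCircles(cv2.cvtColor(G,7),3,1.5,400,param1=100,param2=40,minRadius=190,maxRadius=250)
    if c is not None:
        x,y,r=c[0][0];u,v=230+(x+.5)/6-.5,195+(y+.5)/6-.5;print('rim',u,v,r/6/584.8*1.07,ray(cam,(u,v),.055))
w=np.load('pics/wrist2.npz')
print('tip wrist',ray(w,(322,278),.1185),'hole',ray(w,(320,240),.045))
sc=np.load('pics/scenecam.npz')
P=np.array([.4387,-.25,.1185]);print('tip pred scene',proj(sc,P),'seen',(150+(627-400)/2,60+184/2),'wrist pred',proj(w,P))
```

```text
top0 nut 277.593984962406 238.6904761904762 [[0.57374727 0.06160496 0.063     ]]
top0 eye 259.44466019417473 254.12038834951457 [[0.54465692 0.09457569 0.058     ]]
top1 nut 277.55464987032235 238.66728417932566 [[0.57378928 0.06167948 0.063     ]]
top1 eye 259.553480475382 254.04584040747028 [[0.54480263 0.09437912 0.058     ]]
tip wrist [[ 0.43828295 -0.25101396  0.1185    ]] hole [[ 0.43789582 -0.24988165  0.045     ]]
tip pred scene [[263.34590368 151.62030663]] seen (263.5, 152.0) wrist pred [[319.95268599 277.7418223 ]]
```

The tip sits on the TCP axis to within 1 mm in both cameras, and the axle is at about (0.574,0.062). The eye needs a closer look, so I'll carry the pin over it.

```bash
python3 -m handwheel '[[[0.0015,-0.0356,0,0],[0.0015,-0.0356,0,0],[0.0015,-0.0356,0,0],[0.0015,-0.0356,0,0],[0.0015,-0.0356,0,0]]]' - 80
python3 -m handwheel '[[[0.0015,-0.0356,0,0],[0.0015,-0.0356,0,0],[0.0015,-0.0356,0,0],[0.0015,-0.0356,0,0],[0.0015,-0.0356,0,0]]]'
python3 -m handwheel '[[[0,0,0.015,0],[0,0,0.015,0],[0,0,0,0],[0,0,0,0],[0,0,0,0]]]'
python3 - <<'E'
from rig import env
import cv2,numpy as np
from h import *
s=env.observe();print(s['time_s'],s['position'],s['tool_rot'],s['ft_force'],s['grip_width'])
p=env.camera_params('wrist');im,d=env.get_image('wrist');np.savez('pics/wrist3.npz',im=im,d=d,**p)
T=s['position'];print('tip pred',proj(p,[T-[0,0,.0657]]),'axle pred',proj(p,[.5738,.0617,.063]),'eye pred',proj(p,[.543,.0905,.058]))
cv2.imwrite('pics/w3.png',cv2.resize(im[120:345,170:470],None,fx=2.6666,fy=2.6666,interpolation=2)[:,:,::-1])
E
```

```text
time_s: 3.63
position: [0.4899, -0.0775, 0.1808]
tool_rot: [[0.968, -0.252, -0.003], [-0.252, -0.968, 0.001], [-0.003, -0.0, -1.0]]
ft_force: [1.0, -0.3, 0.4]
grip_width: 0.0131
time_s: 4.05
position: [0.542, 0.0929, 0.1806]
tool_rot: [[0.968, -0.251, -0.003], [-0.251, -0.968, 0.0], [-0.003, 0.001, -1.0]]
ft_force: [0.7, -0.9, -1.2]
grip_width: 0.0123
time_s: 4.47
position: [0.5424, 0.0907, 0.1523]
tool_rot: [[0.968, -0.252, -0.001], [-0.252, -0.968, 0.0], [-0.001, 0.0, -1.0]]
ft_force: [0.2, -1.1, -0.7]
grip_width: 0.0129
4.4667 [0.54241643 0.09073171 0.15231874] [[ 9.67710295e-01 -2.52064321e-01 -6.01696966e-04]
 [-2.52064337e-01 -9.67710477e-01  4.99532468e-05]
 [-5.94859889e-04  1.03326076e-04 -9.99999818e-01]] [ 0.23769151 -1.12473558 -0.74996375] 0.012873372965651721
tip pred [[320.25896662 277.12554337]] axle pred [[356.3409632  198.45947659]] eye pred [[320.41421684 258.10552707]]
```

View pics/w3.png

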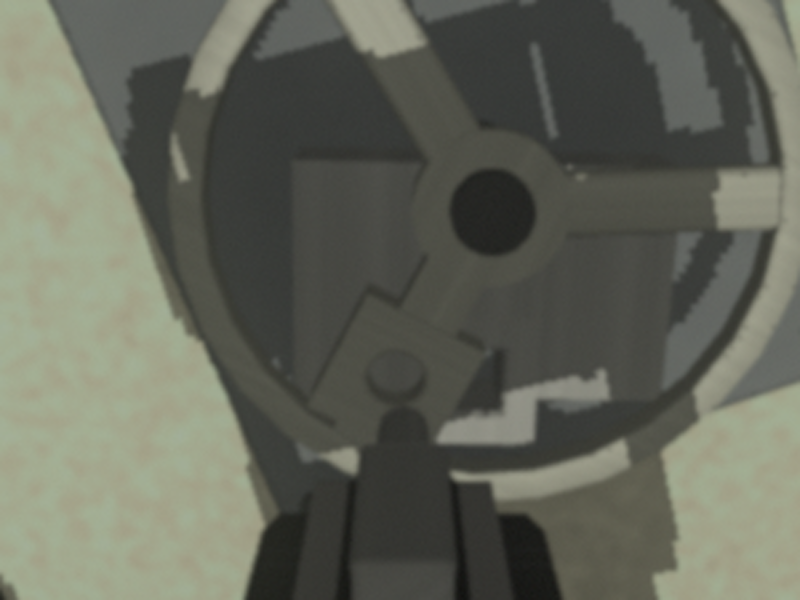

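The wrist view shows the eye at full-frame (318.2,260.5), the nut at (354.3,199.2), and the tip at about (321.3,274) with u predicted at 320.3. Converting these:

Run:
```python
import numpy as np
from h import *
w=np.load('pics/wrist3.npz')
e=ray(w,(318.2,260.5),.058)[0];a=ray(w,(354.3,199.2),.063)[0]
t=ray(w,(321.3,277.1),.0866)[0]
T=np.array([.5424,.0907,0]);R=np.array([[.9677,-.252],[-.252,-.9677]])
print(e,a,np.hypot(*(e-a)[:2]),np.degrees(np.arctan2(*(e-a)[1::-1])),'tip',t,'shift tool (tip->eye)',R.T@(e-t)[:2],'(tcp->eye)',R.T@(e-T)[:2])
```

```text
[0.54186086 0.09217322 0.058     ] [0.57368071 0.06289887 0.063     ] 0.04323760789599837 137.38585445283962 tip [0.54228366 0.09019589 0.0866    ] shift tool (tip->eye) [-0.00090743 -0.00180691] (tcp->eye) [-0.00089298 -0.00128977]
```

Radius is 43.2 mm against 44 nominal, which is good. I'll shift onto the eye, descend to just above it, then enter slowly while watching the force.

```bash
python3 -m handwheel '[[[-0.0008,-0.0016,0,0],[0,0,0.01,0],[0,0,0.012,0],[0,0,0,0],[0,0,0,0]]]'
python3 -m handwheel '[[[0,0,0.002,0],[0,0,0.002,0],[0,0,0.002,0],[0,0,0,0],[0,0,0,0]]]'
python3 -m handwheel '[[[0,0,0.001,0],[0,0,0.001,0],[0,0,0.001,0],[0,0,0,0]]]'
```

```text
time_s: 4.93
position: [0.5417, 0.0927, 0.1299]
tool_rot: [[0.968, -0.252, -0.001], [-0.252, -0.968, 0.0], [-0.001, 0.0, -1.0]]
ft_force: [1.2, -0.1, -1.1]
grip_width: 0.0128
time_s: 5.35
position: [0.542, 0.0928, 0.1244]
tool_rot: [[0.968, -0.251, 0.0], [-0.251, -0.968, 0.0], [0.0, -0.0, -1.0]]
ft_force: [0.8, 0.2, -0.9]
grip_width: 0.0127
time_s: 5.68
position: [0.5419, 0.0928, 0.1211]
tool_rot: [[0.968, -0.251, -0.0], [-0.251, -0.968, 0.0], [-0.0, 0.0, -1.0]]
ft_force: [-0.1, 0.2, -0.9]
grip_width: 0.013
```

The tip is at about 55 mm with no contact force, so it has entered the eye. I'll go deeper, to about 48 mm.

```bash
python3 -m handwheel '[[[0,0,0.002,0],[0,0,0.002,0],[0,0,0.002,0],[0,0,0,0],[0,0,0,0]]]'
python3 -m handwheel '[[[0,0,0.001,0],[0,0,0,0],[0,0,0,0]]]'
```

```text
time_s: 6.1
position: [0.5419, 0.0928, 0.1152]
tool_rot: [[0.968, -0.251, -0.0], [-0.251, -0.968, 0.0], [-0.0, 0.0, -1.0]]
ft_force: [-0.1, -0.1, -0.8]
grip_width: 0.0125
time_s: 6.35
position: [0.542, 0.0928, 0.1143]
tool_rot: [[0.968, -0.251, -0.0], [-0.251, -0.968, -0.0], [-0.0, 0.0, -1.0]]
ft_force: [0.9, -0.3, 0.2]
grip_width: 0.0128
```

The tip is through to about 49 mm. Next I'll find the sector plate by feel and work out the arc steps.

```bash
python3 -m handwheel '[[[0,0,0.001,0],[0,0,0.001,0],[0,0,0.001,0],[0,0,0,0],[0,0,0,0]]]'
python3 -m handwheel '[[[0,0,0.001,0],[0,0,0,0],[0,0,0,0]]]'
python3 - <<'E'
import numpy as np
A=np.array([.5737,.0625]);R=np.array([[.968,-.251],[-.251,-.968]])
def P(th):
    f=np.radians(136.3)+th;return A+.044*np.array([np.cos(f),np.sin(f)])
for th in np.arange(0,1.15,.1): print(round(th,2),P(th).round(4),'next .1 in tool mm',((P(th+.1)-P(th))@R*1e3).round(2))
E
```

```text
time_s: 6.77
position: [0.542, 0.0928, 0.1112]
tool_rot: [[0.968, -0.251, -0.0], [-0.251, -0.968, 0.0], [-0.0, 0.0, -1.0]]
ft_force: [0.2, -1.1, -0.6]
grip_width: 0.013
time_s: 7.02
position: [0.5421, 0.0928, 0.1108]
tool_rot: [[0.968, -0.251, 0.001], [-0.251, -0.968, -0.0], [0.001, -0.0, -1.0]]
ft_force: [-1.2, 0.2, 4.3]
grip_width: 0.0127
0.0 [0.5419 0.0929] next .1 in tool mm [-1.95  3.94]
0.1 [0.539  0.0896] next .1 in tool mm [-1.55  4.12]
0.2 [0.5365 0.086 ] next .1 in tool mm [-1.13  4.25]
0.3 [0.5343 0.0821] next .1 in tool mm [-0.7   4.34]
0.4 [0.5326 0.0781] next .1 in tool mm [-0.26  4.39]
0.5 [0.5312 0.0739] next .1 in tool mm [0.18 4.39]
0.6 [0.5303 0.0696] next .1 in tool mm [0.62 4.35]
0.7 [0.5298 0.0653] next .1 in tool mm [1.05 4.27]
0.8 [0.5297 0.0609] next .1 in tool mm [1.47 4.14]
0.9 [0.5301 0.0565] next .1 in tool mm [1.88 3.98]
1.0 [0.5309 0.0522] next .1 in tool mm [2.27 3.77]
1.1 [0.5322 0.0479] next .1 in tool mm [2.63 3.53]
```

Contact came at TCP z = 0.1108, so the tip is at 45 mm as expected, with a stiffness of about 8 N/mm. I'll lift 1 mm and turn to about 0.4 rad.

```bash
python3 -m handwheel '[[[0,0,-0.0015,0],[-0.001,0.002,0,0],[-0.001,0.002,0,0],[-0.0008,0.002,0,0],[-0.0008,0.0021,0,0]]]'
python3 -m handwheel '[[[-0.0006,0.0021,0,0],[-0.0006,0.0022,0,0],[-0.0003,0.0021,0,0],[-0.0003,0.0022,0,0],[0,0,0,0]]]'
python3 -m handwheel '[[[0,0,0,0],[0,0,0,0],[0,0,0,0]]]'
```

```text
time_s: 7.43
position: [0.537, 0.0859, 0.112]
tool_rot: [[0.968, -0.252, 0.002], [-0.252, -0.968, 0.0], [0.002, -0.001, -1.0]]
ft_force: [4.2, 2.5, -0.8]
grip_width: 0.0129
time_s: 7.85
position: [0.5329, 0.0779, 0.112]
tool_rot: [[0.968, -0.252, 0.001], [-0.252, -0.968, 0.001], [0.001, -0.001, -1.0]]
ft_force: [4.3, 3.6, -1.1]
grip_width: 0.0127
time_s: 8.1
position: [0.533, 0.0782, 0.112]
tool_rot: [[0.968, -0.252, 0.001], [-0.252, -0.968, 0.001], [0.001, -0.001, -1.0]]
ft_force: [3.7, 3.6, -1.2]
grip_width: 0.0131
```

At about 0.39 rad the tangential spring force is about 4.7 N, as expected. I'll press lightly, about 5 N, and creep forward.

```bash
python3 -m handwheel '[[[0,0,0.0012,0],[0,0,0.0007,0],[0,0,0,0],[0,0,0,0]]]'
python3 -m handwheel '[[[0,0.0008,0,0],[0,0.0008,0,0],[0,0.0008,0,0],[0,0.0008,0,0],[0,0,0,0]]]'
```

```text
time_s: 8.43
position: [0.5329, 0.0782, 0.1104]
tool_rot: [[0.968, -0.252, 0.001], [-0.252, -0.968, 0.0], [0.001, -0.001, -1.0]]
ft_force: [2.1, 4.0, 4.7]
grip_width: 0.0128
time_s: 8.85
position: [0.5319, 0.075, 0.11]
tool_rot: [[0.968, -0.252, 0.0], [-0.252, -0.968, 0.0], [0.0, -0.0, -1.0]]
ft_force: [3.3, 4.4, 1.4]
grip_width: 0.0125
```

```bash
python3 -m handwheel '[[[0,0.0008,0,0],[0.0001,0.0008,0,0],[0,0.0008,0,0],[0.0001,0.0008,0,0],[0,0,0,0]]]'
```

```text
time_s: 9.27
position: [0.5313, 0.0722, 0.11]
tool_rot: [[0.968, -0.252, 0.001], [-0.252, -0.968, 0.001], [0.0, -0.001, -1.0]]
ft_force: [3.1, 6.7, 1.0]
grip_width: 0.0129
```

z has come down 0.4 mm and the vertical force has dropped, so it may be in the slot. I'll press another 1.5 mm to test.

```bash
python3 -m handwheel '[[[0,0,0.0005,0],[0,0,0.0005,0],[0,0,0.0005,0],[0,0,0,0],[0,0,0,0]]]'
```

```text
time_s: 9.68
position: [0.5314, 0.0724, 0.109]
tool_rot: [[0.968, -0.252, 0.001], [-0.252, -0.968, 0.001], [0.001, -0.002, -1.0]]
ft_force: [3.1, 7.5, 6.1]
grip_width: 0.013
```

z is now 1.8 mm below plate contact and the tangential load exceeds the spring, which suggests the tip is against the far wall. I'll back off slightly.

```bash
python3 -m handwheel '[[[0,-0.0004,0,0],[0,-0.0004,0,0],[0,0,0,0]]]'; python3 -m handwheel '[[[0,0,0.0005,0],[0,0,0.0005,0],[0,0,0,0]]]'
```

```text
time_s: 9.93
position: [0.5314, 0.073, 0.1087]
tool_rot: [[0.968, -0.252, 0.001], [-0.252, -0.968, 0.001], [0.0, -0.001, -1.0]]
ft_force: [1.5, 5.7, 4.0]
grip_width: 0.0129
time_s: 10.18
position: [0.5314, 0.0732, 0.1076]
tool_rot: [[0.968, -0.252, 0.001], [-0.252, -0.968, 0.002], [0.0, -0.002, -1.0]]
ft_force: [2.6, 7.5, 1.7]
grip_width: 0.0128
```

z is 3.2 mm below plate level with a low vertical force, so the pin is entering the slot. I'll ease back a little more and push down.

```bash
python3 -m handwheel '[[[0,-0.0004,0,0],[0,0,0.001,0],[0,0,0.001,0],[0,0,0.001,0],[0,0,0,0]]]'; python3 -m handwheel '[[[0,0,0.001,0],[0,0,0.001,0],[0,0,0,0]]]'
```

```text
time_s: 10.6
position: [0.5315, 0.0735, 0.1044]
tool_rot: [[0.968, -0.252, 0.0], [-0.252, -0.968, 0.001], [-0.0, -0.001, -1.0]]
ft_force: [2.3, 6.8, 1.4]
grip_width: 0.0125
time_s: 10.85
position: [0.5315, 0.0735, 0.1024]
tool_rot: [[0.968, -0.252, 0.0], [-0.252, -0.968, 0.001], [0.0, -0.001, -1.0]]
ft_force: [3.2, 7.1, 2.5]
grip_width: 0.0128
```

```bash
python3 -m handwheel '[[[0,0,0.001,0],[0,0,0.0012,0],[0,0,0.0012,0],[0,0,0.0012,0],[0,0,0,0]]]'; python3 -m handwheel '[[[0,0,0.001,0],[0,0,0.001,0],[0,0,0.001,0],[0,0,0.001,0],[0,0,0,0]]]'
```

```text
time_s: 11.27
position: [0.5315, 0.0736, 0.0978]
tool_rot: [[0.968, -0.252, 0.0], [-0.252, -0.968, 0.001], [0.0, -0.001, -1.0]]
ft_force: [3.6, 7.3, 1.1]
grip_width: 0.0127
time_s: 11.68
position: [0.5316, 0.0736, 0.0939]
tool_rot: [[0.968, -0.252, 0.001], [-0.252, -0.968, 0.001], [0.0, -0.001, -1.0]]
ft_force: [4.3, 7.7, 1.1]
grip_width: 0.0127
```

```bash
python3 -m handwheel '[[[0,0,0.001,0],[0,0,0.001,0],[0,0,0.001,0],[0,0,0.001,0],[0,0,0,0]]]'; python3 -m handwheel '[[[0,0,0.0005,0],[0,0,0.0005,0],[0,0,0,0],[0,0,0,0]]]'
```

```text
time_s: 12.1
position: [0.5316, 0.0736, 0.0899]
tool_rot: [[0.968, -0.252, 0.001], [-0.252, -0.968, 0.001], [0.0, -0.001, -1.0]]
ft_force: [3.1, 7.3, 1.8]
grip_width: 0.0127
time_s: 12.43
position: [0.5316, 0.0736, 0.089]
tool_rot: [[0.968, -0.252, 0.001], [-0.252, -0.968, 0.001], [0.0, -0.001, -1.0]]
ft_force: [3.1, 7.0, 2.6]
grip_width: 0.0127
```

```bash
python3 -m handwheel '[[[0,0,0.0005,0],[0,0,0.0005,0],[0,0,0,0],[0,0,0,0]]]'; python3 -m handwheel '[[[0,0,0.0004,0],[0,0,0,0],[0,0,0,0]]]'
```

```text
time_s: 12.77
position: [0.5317, 0.0736, 0.0888]
tool_rot: [[0.968, -0.252, 0.001], [-0.252, -0.968, 0.001], [0.001, -0.002, -1.0]]
ft_force: [1.6, 6.3, 10.5]
grip_width: 0.0131
time_s: 13.02
position: [0.5317, 0.0737, 0.0888]
tool_rot: [[0.968, -0.251, 0.002], [-0.251, -0.968, 0.001], [0.001, -0.002, -1.0]]
ft_force: [0.1, 7.2, 14.5]
grip_width: 0.0129
```

The collar seated at TCP z = 0.0888 (0.0887 predicted), with the force rising sharply. I'll unload, release and retreat upward.

```bash
python3 -m handwheel '[[[0,-0.0003,-0.0012,0],[0,-0.0003,0,0],[0,0,0,0]]]'
python3 -m handwheel '[[[0,0,0,0],[0,0,0,0],[0,0,0,0],[0,0,0,0],[0,0,0,0]]]' 60
python3 -m handwheel '[[[0,0,-0.005,0],[0,0,-0.01,0],[0,0,-0.03,0],[0,0,-0.035,0],[0,0,-0.035,0]]]'
python3 -m handwheel '[[[0,0,0,0],[0,0,0,0],[0,0,0,0]]]'
python3 - <<'E'
from rig import env
import cv2,numpy as np
s=env.observe();print(s['time_s'],s['position'],s['ft_force'],s['grip_width'])
p=env.camera_params('wrist');im,d=env.get_image('wrist');np.savez('pics/wrist5.npz',im=im,d=d,**p)
im2,d2=env.get_image('scene')
np.savez('pics/scene5.npz',im=im2,d=d2)
im3,d3=env.get_image('top');np.savez('pics/top5.npz',im=im3,d=d3)
a=im[120:420,120:520];b=cv2.resize(im2[210:360,240:440],None,fx=2,fy=2,interpolation=2)
cv2.imwrite('pics/w5.png',np.hstack([a,b])[:,:,::-1])
E
```

```text
time_s: 13.27
position: [0.5316, 0.0738, 0.0889]
tool_rot: [[0.968, -0.251, 0.0], [-0.251, -0.968, 0.0], [0.0, -0.001, -1.0]]
ft_force: [1.6, 5.6, 4.4]
grip_width: 0.0127
time_s: 13.68
position: [0.5313, 0.0733, 0.0884]
tool_rot: [[0.968, -0.252, -0.001], [-0.252, -0.968, -0.0], [-0.001, 0.0, -1.0]]
ft_force: [-0.6, 0.4, -0.3]
grip_width: 0.051
time_s: 14.1
position: [0.5312, 0.0735, 0.2057]
tool_rot: [[0.968, -0.251, -0.001], [-0.251, -0.968, -0.0], [-0.001, 0.0, -1.0]]
ft_force: [1.2, -0.3, -0.2]
grip_width: 0.0516
time_s: 14.35
position: [0.5312, 0.0735, 0.2037]
tool_rot: [[0.968, -0.251, -0.0], [-0.251, -0.968, -0.0], [-0.0, 0.0, -1.0]]
ft_force: [-0.0, -0.5, 0.2]
grip_width: 0.0514
14.35 [0.53122103 0.07352513 0.20367018] [-0.01071418 -0.45793883  0.20181137] 0.05136478443899142
```

View pics/w5.png

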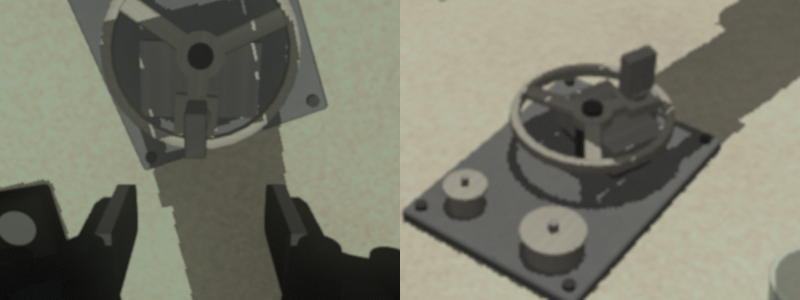

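The pin stands upright in the boss and the spoke is turned well past its start, with nothing held. I'll check the heights by depth and whether the bystanders moved.

Run:
```python
import numpy as np,cv2
def cloud(cam,d):
    R=cv2.Rodrigues(cam['rvec'])[0];v,u=np.mgrid[:480,:640]
    return ((np.stack([u,v,np.ones_like(u)],-1)@np.linalg.inv(cam['K']).T*d[...,None])-cam['tvec'].ravel())@R
w=np.load('pics/wrist5.npz');W=cloud(w,w['d'])
k=(w['d']>.1)&(abs(W[...,0]-.532)<.04)&(abs(W[...,1]-.073)<.04)&(W[...,2]>.075)&(W[...,2]<.15)
P=W[k];print(k.sum(),'top z',np.percentile(P[:,2],[50,90,98]))
t=P[P[:,2]>np.percentile(P[:,2],98)-.004];c=t.mean(0);print('blade top',c)
A=np.array([.5737,.0625]);r=c[:2]-A;print('radius',np.hypot(*r),'turn',np.radians(np.degrees(np.arctan2(r[1],r[0]))%360-137))
# bystander change
a=np.load('pics/top0.npz')['im'].astype(int);b=np.load('pics/top5.npz')['im'].astype(int)
for n,(u0,u1,v0,v1) in dict(tumbler=(125,172,178,224),mic=(152,195,278,338),carton=(453,496,190,242)).items():
    print(n,abs(a-b)[v0:v1,u0:u1].mean())
```

```text
1232 top z [0.10172461 0.10268109 0.10322711]
blade top [0.53188112 0.07702999 0.10187794]
radius 0.04427120273174949 turn 0.41608991691661334
tumbler 6.163891458526056
mic 15.63656330749354
carton 7.454531902206321
```

The blade top is at 0.102 m, which is exactly the fully-home height. I'll check the microphone outline, since its pixel difference is probably shadow, and then hand in.

Run:
```python
import numpy as np,cv2
for f in ['top0','top5']:
    im=np.load(f'pics/{f}.npz')['im'][275:340,148:200];m=(im.max(2)<45).astype(np.uint8)
    c=max(cv2.findContours(m,0,2)[0],key=cv2.contourArea);print(f,cv2.minAreaRect(c))
from rig import env
s=env.observe();print(s['time_s'],s['ft_force'])
print(env.close_job())
```

```text
top0 ((24.316425323486328, 33.321720123291016), (29.714765548706055, 51.120399475097656), 7.907163143157959)
top5 ((24.519996643066406, 33.36000061035156), (29.698486328125, 51.19453430175781), 8.130102157592773)
14.5 [0.38842728 0.98222194 0.09050997]
the job is handed in; nothing more can be done
None
```

The wheel is locked back: the pin is fully home in the slot and the arm is clear of it. I handed the job in at 14.5 s; no verdict was reported.

I lifted the pin from its stand, put it through the eye and turned the wheel while pressing lightly on the sector plate. The tip found the slot at about 0.5 rad, and I pushed until the collar sat. The highest force I read at the wrist was about 16 N.

**Last checks after letting go:**
- **Pin height:** the top of the blade is at 0.102 m, the height expected with the collar on the wheel. The tool also stopped where predicted, at 0.0888 m against 0.0887 m.
- **Upright:** the pin looks upright in the picture, and the wheel stayed turned once released.
- **Microphone:** its outline moved about 0.2 pixel, so it stayed put.
- **Tumbler and carton:** I only compared their pixels before and after, and the change was small. The gripper stayed well away from both.

**One disagreement:** the wheel turn comes out at about 0.50 rad from the tool's position at release, but 0.42 rad from the blade top seen afterwards. A slight lean of about 0.04 rad or depth noise would explain it. Both are above the 0.35 rad needed, and the lean is within the 0.2 rad allowed.

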